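# Start the specimen turntable from its switch boxes

## Robot

A 6-joint arm with a two-finger parallel gripper is mounted at the origin on the work surface. World frame = base frame: x ahead of the robot, y to its left, z up, the work surface at z = 0. Lengths are in m, angles in rad, forces in N, time in s.
With the tool pointing down it reaches from about 0.3 to 0.75 m from the base axis. Payload 8.5 kg.
Tool frame: the origin (TCP) lies midway between the tips of the shut fingers; the grasp point (between the pads) lies 19 mm behind it; z points along the fingers, y is the line along which they close (so a half turn about z gives the same grasp; the last joint's range is limited). The gripper opens to 88 mm and grips with 3 to 60 N. Pads are 18 mm wide; open, the fingers measure 123 mm over their backs; the gripper's body (75 mm by 187 mm) begins 45 mm behind the grasp point.
Start: joints at [-0.215, 0.381, 1.297, -0, 1.464, -0.215], TCP at [0.55, 0, 0.239] pointing down, gripper open.
Joint ranges: [-3.11, 3.11], [-0.89, 2.33], [0.22, 2.48], [-1.42, 4.56], [0.17, 2.85], [-2.88, 2.88]. Speed limits (rad/s): [2.39, 2.39, 3.14, 3.14, 3.14, 3.14].

## Interface

Orientations are given as a rotation vector (axis times angle).
In Python, from bench import arm gives the robot as it stands.
- The arm moves only by the shell command python3 -m inch 'ROWS'. ROWS is JSON, a list of rows, each a list of 7 numbers: the shift along the tool's x, y, z each as a share of 0.03 m, from -1 to 1, then the turn, a rotation vector about the tool's x, y, z each as a share of 8 degrees, from -1 to 1, then the opening, from 0 (shut) to 1 (fully open). A call has 1 to 10 rows; each row shifts and turns the commanded pose from where the row before left it, along the tool's axes as they then stand; what a row does not reach is not made up. A row lasts 1/8 s, in which the tool goes at most 62.5 mm and 10.7 degrees, less where a joint would pass 70% of its speed; a pose out of reach is approached as far as the arm can. A call with a number of a shift or a turn outside -1 to 1 is refused whole. A call with a gripper value outside its range is refused whole. The fingers move at their own pace and stop on an object; the grip force is fixed at half the most. Time passes only in rows, so rows that do not move let the fingers close. It gives the time, the measured TCP pose, the force, the opening and the grip force at its end, in the units of the state.
- arm.sense(): the state, without advancing time (a new reading comes with each control period).
- arm.snapshot(name): name is "scene" or "side" or "wrist"; returns the picture (400x640x3 uint8, red, green, blue); there is no depth.
- arm.camera_params(name): a dict with "intrinsics" (3x3 intrinsics, pixels), "origin" and "rotation" of the camera in the world; the wrist camera has in their place "mount" (4x4, takes a point from camera to tool coordinates, whose origin is the TCP and whose axes are the flange's). Camera axes: x right, y down, z forward; pixel columns grow to the right and rows downward; lengths in m; the calibration is good to about 2 mm. A picture is of the moment at which its call begins: read the wrist's pose just before it. camera_params takes no time and is no camera call.
- arm.job_done(): hands the job in; it is judged then, once.
The state is a dict: "clock": time; "joint_pos": joint angles; "joint_vel": joint speeds; "joint_torque": joint torques, N m; "eef_pos": TCP position; "tcp_rot": TCP orientation; "ft_force": force on the tool from outside, world axes, zero at the start; "ft_torque": the same for the moment, N m; "gripper_width": finger opening in m; "grip_force": force on a finger pad.
Only numpy, scipy, OpenCV 4.12 (cv2) and the standard library are available. Lean on these libraries where they do the work, as an engineer would, in place of code of your own. Each camera call takes 0.05 s, during which the arm holds its last target. There are 200 camera calls.

## Task

Start the specimen turntable from the small switch boxes on the bench: push down the raised, white-striped end of the black rocker until it is fully over, then push the blue key fully in so that it stays in, then press the green key fully down and finish while still holding it down with the fingertips. Only press: do not lift, shove or tip any switch box, keep to that order, and never press the red stop button. Leave the specimens, jar, mug and spatula where they are.

Things in the scene. Friction and masses are not known exactly. Their poses are not given: they have to be found in the camera images.
- power_box: white switch box with the black rocker on top, 72 x 72 mm and 45 mm high, about 0.7 kg, standing loose on the table; origin at the centre of its underside, z up. The rocker runs along the box's x axis; its white-striped end lies towards the box's +x. The box may face any way.
- rocker (a joint): angle of the rocker, rad: 0 is off (striped half sloping up by 0.35 rad, other half level), 0.35 is fully over (striped half level, other half up). It stays where it is left; turning it takes about 3 N pressed on the striped half.
- rocker_on_end (a point): point on top of the striped half, 21 mm along it from the pivot (half: 30 mm long, 34 mm wide, stripe 25 mm from the pivot). The pivot is over the box's centre, 49 mm above its underside. The point moves with the rocker: 64 mm above the table when off (the half's end 67 mm); fully over, 57 mm above the table and 21 mm from the box's centre towards its +x.
- blue_box: white switch box with the blue key on top, 72 x 72 mm and 45 mm high, about 0.7 kg, standing loose on the table; origin at the centre of its underside, z up. 
- blue_key (a joint): how far the blue key is pushed in, m: 0 out, 0.008 fully in. It stays where it is pushed, without a spring; pushing takes about 3 N.
- blue_key_top (a point): centre of the blue key's flat top; the key is round, 34 mm wide, at the box's centre; its top is 59 mm above the table when out, 51 mm when fully in.
- green_box: white switch box with the green key on top, 72 x 72 mm and 45 mm high, about 0.7 kg, standing loose on the table; origin at the centre of its underside, z up. 
- green_key (a joint): how far the green key is pressed, m: 0 up, 0.007 fully down. A spring lifts it when let go; it starts to move at 1.5 N, and fully down takes 5 N.
- green_key_top (a point): centre of the green key's flat top; the key is round, 34 mm wide, at the box's centre; its top is 59 mm above the table when up, 52 mm when fully down.
- stop_box: yellow switch box with the red mushroom stop button on top, 72 x 72 mm and 45 mm high, about 0.7 kg, standing loose on the table; origin at the centre of its underside, z up. 
- stop_key (a joint): how far the red stop button is pressed, m: 0 up, 0.006 fully down; it is to be left alone.
- stop_key_top (a point): centre of the top of the red mushroom button, 40 mm wide, 71 mm above the table.
- hub_sample: Bystander: white printed flange: disc 54 mm wide, 8 mm thick, with a 24 mm hub, 26 mm high in all; origin under its centre.
- sample_jar: Bystander: small closed glass jar with black cap, 52 mm wide, 75 mm high; origin under its centre.
- cup: Bystander: white mug, 76 mm wide, 85 mm high, handle at its +y; origin under its centre.
- ring_sample: Bystander: cream ring, 52 mm outside, 30 mm hole, 12 mm high; origin under its centre.
- spatula: Bystander: spatula 160 mm long lying flat along its x; origin on the table under its middle.
- cork_puck: Bystander: cork disc, 38 mm wide, 12 mm high; origin under its centre.
- white_puck: Bystander: white specimen disc, 38 mm wide, 14 mm high; origin under its centre.
There are look-alikes about, which are no part of the job. What is shaped like the blue_box but pink is not meant.

How it is judged:
On the way, in this order (a step that is already met when the one before it is completed fails the run):
1. the rocker is over to on (value of joint rocker above 0.28 rad), for 0.1 s.
2. the blue key is in (value of joint blue_key above 0.006 m), for 0.1 s.
3. the green key is pressed down (value of joint green_key above 0.005 m), for 0.3 s.
At the end, for the whole second after the job is handed in: The rocker is over (0.28 rad or more of 0.35), the blue key is in (6 mm or more of 8), the green key is down (5 mm or more of 7) under the fingers, which press with more than 1 N; the stop button is up; the switch boxes stand upright within 20 mm and the bystanders within 30 mm of where they were (value of joint rocker above 0.28 rad and value of joint blue_key above 0.006 m and value of joint green_key above 0.005 m and value of joint stop_key below 0.002 m and contact force between the fingers and green_box above 1 N and distance of each of power_box, blue_box, green_box, stop_box from where it was at the start of the episode below 0.02 m and angle between each of power_box, blue_box, green_box, stop_box's own z axis and vertical below 0.1 rad and distance of each of hub_sample, sample_jar, cup, ring_sample, spatula, cork_puck, white_puck from where it was at the start of the episode below 0.03 m); the arm keeps its last pose, push and grip.
It fails at once if the blue key is pushed before the rocker is on (value of joint blue_key above 0.003 m and value of joint rocker below 0.26 rad).
It fails at once if the green key is pressed before the rocker is on and the blue key is in (value of joint green_key above 0.003 m and (value of joint rocker below 0.26 rad or value of joint blue_key below 0.0055 m)).
It fails at once if the red stop button is pressed (value of joint stop_key above 0.002 m).
It fails at once if a switch box is lifted, tipped or shoved (height (world z) of any of power_box, blue_box, green_box, stop_box above 0.01 m or distance of any of power_box, blue_box, green_box, stop_box from where it was at the start of the episode above 0.02 m or angle between any of power_box, blue_box, green_box, stop_box's own z axis and vertical above 0.2 rad).
It fails at once if a specimen, the jar, the mug or the spatula is disturbed (distance of any of hub_sample, sample_jar, cup, ring_sample, spatula, cork_puck, white_puck from where it was at the start of the episode above 0.03 m).
It also fails if it takes over 51 s, if anything falls off the work surface, if the arm or the gripper's body presses on something with over 40 N, if the wrist force passes 120 N, or if a joint passes its speed limit or range.

## Working session

There is one attempt and no reset: what is moved stays moved. The work goes in short steps, Python scripts to look and compute and a shell command to move; the robot and the scene stay as the last step left them, time stands still between calls to the robot, and variables do not carry over. Pictures are saved under pics/ and viewed, at most 10 in all, crops included, and the job is handed in when it is done.

```bash
mkdir -p pics; ls; python3 - <<'E'
from bench import arm
import cv2,numpy as np
for n in ("scene","side"):
    im=arm.snapshot(n); cv2.imwrite(f"pics/{n}0.png",im[:,:,::-1]); p=arm.camera_params(n); print(n,{k:np.round(v,4).tolist() for k,v in p.items()})
s=arm.sense(); print(s)
im=arm.snapshot("wrist"); cv2.imwrite("pics/wrist0.png",im[:,:,::-1]); print(arm.camera_params("wrist"))
E
```

```text
pics
scene {'intrinsics': [[414.5743, 0.0, 316.1366], [0.0, 414.5743, 196.0108], [0.0, 0.0, 1.0]], 'origin': [1.1592, -0.7469, 0.8495], 'rotation': [-2.1412, -0.8367, 0.3724]}
side {'intrinsics': [[422.2284, 0.0, 310.5686], [0.0, 422.2284, 194.0026], [0.0, 0.0, 1.0]], 'origin': [0.483, 0.7592, 0.7538], 'rotation': [-0.179, 2.7989, -1.3462]}
{'clock': 0.1, 'joint_pos': array([-2.15296141e-01,  3.81095841e-01,  1.29812319e+00,  2.83475854e-06,
        1.46355816e+00, -2.15278325e-01]), 'joint_vel': array([-0.00021436, -0.00054594, -0.00348782,  0.00031577, -0.00167867,
       -0.00067847]), 'joint_torque': array([ 3.42670668e-03, -4.38650107e+01, -2.24912524e+01,  7.15119881e-02,
        3.42038926e-02, -1.57015911e-04]), 'eef_pos': array([5.49769385e-01, 5.09406370e-05, 2.38237944e-01]), 'tcp_rot': array([-2.22075528e+00, -2.22071504e+00,  1.00020047e-03]), 'ft_force': array([-0.41625177,  0.32240776,  0.44859114]), 'ft_torque': array([ 0.02417865, -0.01851333, -0.01074059]), 'grip_force': 0.0, 'gripper_width': 0.08773046169922581}
{'intrinsics': array([[308.2203877 ,   0.        , 323.48688636],
       [  0.        , 308.2203877 , 202.27844825],
       [  0.        ,   0.        ,   1.        ]]), 'mount': array([[-1.63364525e-03, -9.52308761e-01, -3.05131702e-01,
         7.83147738e-02],
       [ 9.99998145e-01, -1.24441741e-03, -1.47009512e-03,
        -3.06514653e-04],
       [ 1.02027326e-03, -3.05133538e-01,  9.52309027e-01,
        -1.46257084e-01],
       [ 0.00000000e+00,  0.00000000e+00,  0.00000000e+00,
         1.00000000e+00]])}
```

View pics/scene0.png

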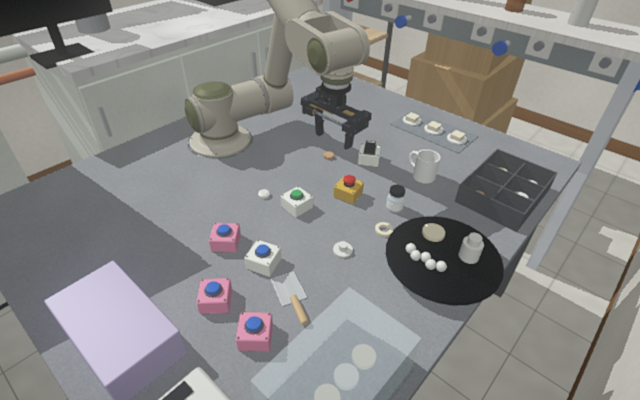

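View pics/side0.png

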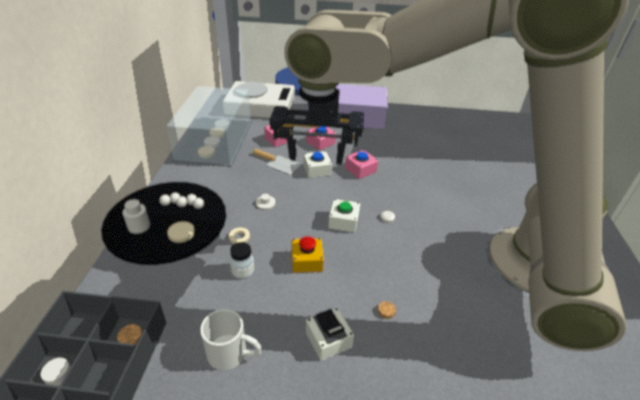

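View pics/wrist0.png

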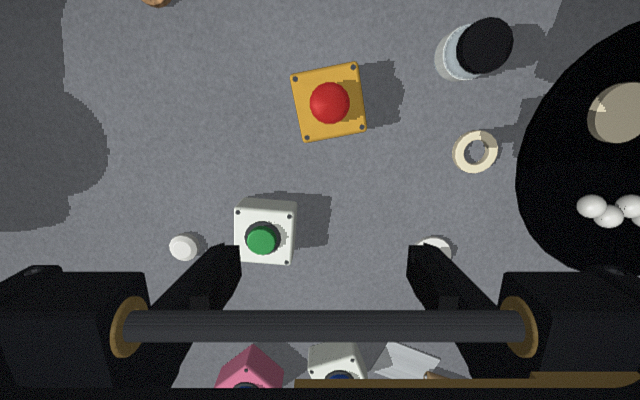

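Scene: green key about (297,195), the blue key on the white box (263,250), the power box (370,152) and the stop (349,182). Side: green (344,208), blue (317,157), power box (330,332), stop (307,245). Pink boxes are the look-alikes. Next I triangulate the keys and enlarge the power box.

```bash
cat > h.py <<'E'
import numpy as np,cv2
from scipy.spatial.transform import Rotation as R
from bench import arm
def cam(n,st=None):
    p=arm.camera_params(n)
    if n=="wrist":
        m=p["mount"];T=R.from_rotvec(st["tcp_rot"]).as_matrix()
        return p["intrinsics"],T@m[:3,:3],T@m[:3,3]+st["eef_pos"]
    r=np.array(p["rotation"]); r=R.from_rotvec(r).as_matrix() if r.size==3 else r
    return p["intrinsics"],r,np.array(p["origin"])
def ray(c,uv):
    d=c[1]@np.linalg.inv(c[0])@np.array([*uv,1.]); return c[2],d/np.linalg.norm(d)
def plane(c,uv,z):
    o,d=ray(c,uv); return o+d*(z-o[2])/d[2]
def tri(rs):
    A=sum(np.eye(3)-np.outer(d,d) for o,d in rs); b=sum((np.eye(3)-np.outer(d,d))@o for o,d in rs)
    x=np.linalg.solve(A,b); return x,[np.linalg.norm(np.cross(x-o,d)) for o,d in rs]
def proj(c,P):
    q=c[0]@c[1].T@(np.array(P)-c[2]); return q[:2]/q[2]
def blob(im,lo,hi,box):
    x0,y0,x1,y1=box; h=cv2.cvtColor(im,cv2.COLOR_RGB2HSV); m=cv2.inRange(h,lo,hi)[y0:y1,x0:x1]
    n,l,s,c=cv2.connectedComponentsWithStats(m); i=1+np.argmax(s[1:,4]); return c[i]+[x0,y0],s[i,4]
E
python3 - <<'E'
from h import *
S=cv2.imread("pics/scene0.png")[:,:,::-1].copy();D=cv2.imread("pics/side0.png")[:,:,::-1].copy();cs,cd=cam("scene"),cam("side")
C={"green":((45,100,50),(85,255,255)),"blue":((105,120,40),(125,255,255)),"red":((0,190,80),(6,255,255))}
for k,a,b in (("green",(280,180,315,210),(325,190,365,225)),("blue",(248,240,280,262),(305,148,330,168)),("red",(335,170,360,190),(290,230,320,255))):
    u,n=blob(S,*C[k],a); v,m=blob(D,*C[k],b)
    x,e=tri([ray(cs,u),ray(cd,v)]); print(k,u,n,v,m,x.round(4),np.round(e,4),plane(cs,u,.057).round(4),plane(cd,v,.057).round(4))
a=cv2.resize(S[135:175,345:395],None,fx=8,fy=8,interpolation=2);b=cv2.resize(D[295:365,295:365],None,fx=5,fy=5,interpolation=2)
o=np.zeros((350,760,3),np.uint8);o[:320,:400]=a;o[:350,405:755]=b;cv2.imwrite("pics/crop.png",o[:,:,::-1])
E
```

```text
green [296.1147541  193.54098361] 61 [344.74285714 206.83809524] 105 [ 0.477  -0.073   0.0518] [0.0003 0.0003] [ 0.4819 -0.0774  0.057 ] [ 0.4768 -0.0671  0.057 ]
blue [262.04040404 249.58585859] 99 [317.26760563 155.73239437] 71 [ 0.5719 -0.2956  0.0531] [0.0008 0.0008] [ 0.5757 -0.2978  0.057 ] [ 0.5707 -0.2905  0.057 ]Traceback (most recent call last):
  File "<stdin>", line 5, in <module>
  File "h.py", line 22, in blob
    n,l,s,c=cv2.connectedComponentsWithStats(m); i=1+np.argmax(s[1:,4]); return c[i]+[x0,y0],s[i,4]
                                                     ~~~~~~~~~^^^^^^^^^
    return _wrapfunc(a, 'argmax', axis=axis, out=out, **kwds)
    return bound(*args, **kwds)
ValueError: attempt to get argmax of an empty sequence
```

```bash
python3 - <<'E'
from h import *
S=cv2.imread("pics/scene0.png")[:,:,::-1].copy();D=cv2.imread("pics/side0.png")[:,:,::-1].copy();cs,cd=cam("scene"),cam("side")
for im,b in((S,(335,170,360,190)),(D,(290,230,320,255))): print(blob(im,(0,150,80),(9,255,255),b))
a=cv2.resize(S[135:175,345:395],None,fx=8,fy=8,interpolation=2);b=cv2.resize(D[295:365,295:365],None,fx=5,fy=5,interpolation=2)
o=np.zeros((350,760,3),np.uint8);o[:320,:400]=a;o[:350,405:755]=b;cv2.imwrite("pics/crop.png",o[:,:,::-1])
# rough power box from image centres
x,e=tri([ray(cs,(370,147)),ray(cd,(330,323))]);print(x,e)
E
```

```text
(array([348.64912281, 178.66666667]), np.int32(57))
(array([307.2259887 , 243.23728814]), np.int32(177))
[0.48796877 0.27979261 0.05497521] [np.float64(0.001883186421202009), np.float64(0.0018831864212020067)]
```

View pics/crop.png

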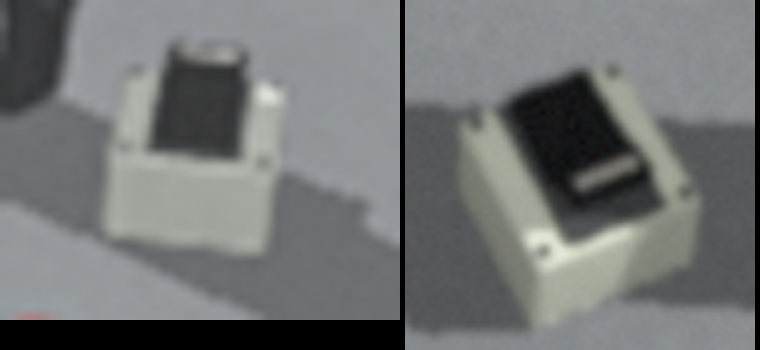

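The left crop (scene) shows the stripe at the far end, px (371.2,141.5). The right crop (side) shows it at the near end, px (335.4,329.6). The four lid screws are also clear in the side view, so I compute positions from those.

```bash
python3 - <<'E'
from h import *
cs,cd=cam("scene"),cam("side")
sc=[(295+(x-405)/5,295+y/5) for x,y in((476,121),(612,72),(685,192),(543,252))]
P=np.array([plane(cd,u,.045) for u in sc]);c=P.mean(0);print(P.round(4),c.round(4),np.linalg.norm(np.diff(P,axis=0),axis=1))
s2=[(345+x/8,135+y/8) for x,y in((125,146),(263,161),(137,71),(268,92))]
print(np.array([plane(cs,u,.045) for u in s2]).round(4))
x,e=tri([ray(cs,(371.2,141.5)),ray(cd,(335.4,329.6))]);print("stripe",x,e,"dir",np.degrees(np.arctan2(*(x-c)[[1,0]])),np.linalg.norm((x-c)[:2]))
d=(P[2]+P[3]-P[0]-P[1])/2;print("box +x?",np.degrees(np.arctan2(d[1],d[0])),d)
x,e=tri([ray(cs,(348.65,178.7)),ray(cd,(307.2,243.2))]);print("stop",x,e)
E
```

```text
[[0.5275 0.2687 0.045 ]
 [0.4762 0.2387 0.045 ]
 [0.4447 0.2895 0.045 ]
 [0.4961 0.3217 0.045 ]] [0.4861 0.2796 0.045 ] [0.05946777 0.05975983 0.06062434]
[[0.4815 0.2392 0.045 ]
 [0.5315 0.2708 0.045 ]
 [0.4493 0.2897 0.045 ]
 [0.5015 0.316  0.045 ]]
stripe [0.47717564 0.29913666 0.0639513 ] [np.float64(0.0023545310867643596), np.float64(0.0023545310867643856)] dir 114.66150934421294 0.021444236341147102
box +x? 121.17490766374526 [-0.03143369  0.05195452  0.        ]
stop [0.55516673 0.08049106 0.06291298] [np.float64(7.310645120016289e-05), np.float64(7.310645120018626e-05)]
```

Box centre is about (0.488, 0.279) with its +x at 121.5°. Screw spacing of 60 mm and stripe height of 64 mm both check out. I'll move above it with the fingers shut.

```bash
python3 -m inch '[[0.99,-0.25,0.3,0,0,0,0],[0.99,-0.25,0.3,0,0,0,0],[0.99,-0.25,0.3,0,0,0,0],[0.99,-0.25,0.3,0,0,0,0],[0.99,-0.25,0.3,0,0,0,0],[0.99,-0.25,0.3,0,0,0,0],[0.99,-0.25,0.3,0,0,0,0],[0.99,-0.25,0.3,0,0,0,0],[0.99,-0.25,0.3,0,0,0,0],[0.99,-0.25,0.3,0,0,0,0]]' && python3 -m inch '[[0,0,0,0,0,-0.98,0],[0,0,0,0,0,-0.98,0],[0,0,0,0,0,-0.98,0],[0,0,0,0,0,-0.98,0],[0,0,0,0,0,0,0],[0,0,0,0,0,0,0]]'
python3 - <<'E'
from h import *
s=arm.sense();im=arm.snapshot("wrist");c=cam("wrist",s)
cv2.imwrite("pics/w1.png",im[:,:,::-1]);print(s["eef_pos"],R.from_rotvec(s["tcp_rot"]).as_matrix().round(3),s["ft_force"])
print([proj(c,p).round() for p in((.488,.279,.049),(.477,.297,.064),(.475,.3005,.066))])
E
```

```text
clock: 1.4
eef_pos: [0.4746, 0.2979, 0.1483]
tcp_rot: [-2.221, -2.221, 0.001]
ft_force: [1.4, -0.4, -0.1]
gripper_width: 0.0003
grip_force: 0.0
clock: 2.15
eef_pos: [0.4749, 0.297, 0.1486]
tcp_rot: [-1.542, -2.737, 0.0]
ft_force: [-0.6, 0.1, 0.3]
gripper_width: 0.0003
grip_force: 0.0
[0.47494541 0.29698472 0.14864101] [[-0.518  0.855 -0.   ]
 [ 0.855  0.518 -0.   ]
 [ 0.    -0.    -1.   ]] [-0.61229314  0.14896749  0.29084272]
[array([327., 227.]), array([327., 209.]), array([327., 205.])]
```

View pics/w1.png

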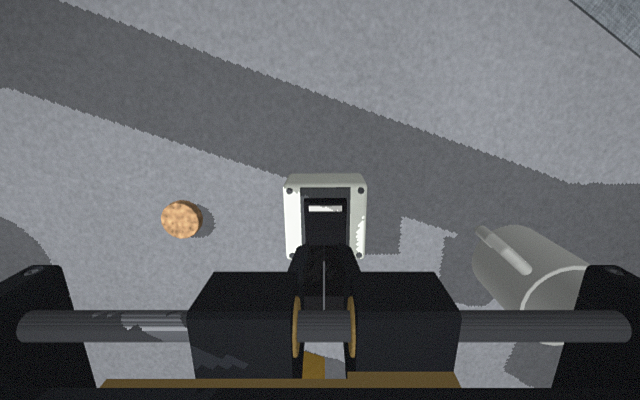

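The wrist view shows the box aligned with the tool, the stripe at (325,209), and the lid screws at (290,190), (360,190), (291,255) and (359,254). I'll refine the position from these.

```bash
python3 - <<'E'
from h import *
s=arm.sense();c=cam("wrist",s);T=R.from_rotvec(s["tcp_rot"]).as_matrix()
P=np.array([plane(c,u,.045) for u in((290,190),(360,190),(291,255),(359,254))]);m=P.mean(0)
print(m,np.linalg.norm(P[0]-P[1]),np.linalg.norm(P[0]-P[2]))
print("rel tool: centre",T.T@(m-s["eef_pos"]),"stripe",T.T@(plane(c,(325,209),.065)-s["eef_pos"]))
E
```

```text
[0.48579139 0.27950148 0.045     ] 0.058837853464591076 0.060695834534897505
rel tool: centre [-0.02057858  0.00020863  0.10366729] stripe [-0.00050264  0.00017323  0.08366917]
```

```bash
python3 -m inch '[[0,0,0.9,0,0,0,0],[0,0,0.9,0,0,0,0],[0,0,0.7,0,0,0,0],[0,0,0,0,0,0,0]]' && python3 -m inch '[[0,0,0.15,0,0,0,0],[0,0,0.15,0,0,0,0],[0,0,0.1,0,0,0,0],[0,0,0.1,0,0,0,0],[0,0,0,0,0,0,0]]'
```

```text
clock: 2.7
eef_pos: [0.4744, 0.2968, 0.0727]
tcp_rot: [-1.539, -2.737, 0.003]
ft_force: [0.2, -0.5, 0.8]
gripper_width: 0.0004
grip_force: 0.0
clock: 3.32
eef_pos: [0.475, 0.2969, 0.0586]
tcp_rot: [1.538, 2.739, -0.0]
ft_force: [0.0, 1.0, 1.4]
gripper_width: 0.0003
grip_force: 0.6
```

```bash
python3 -m inch '[[0,0,0.06,0,0,0,0],[0,0,0.06,0,0,0,0],[0,0,0,0,0,0,0]]' && python3 -m inch '[[0,0,0.06,0,0,0,0],[0,0,0,0,0,0,0]]'
```

```text
clock: 3.7
eef_pos: [0.4751, 0.2971, 0.0571]
tcp_rot: [1.538, 2.738, 0.002]
ft_force: [-6.7, -0.4, 20.9]
gripper_width: 0.0003
grip_force: 10.7
clock: 3.95
eef_pos: [0.4751, 0.2972, 0.0569]
tcp_rot: [1.537, 2.738, 0.003]
ft_force: [-11.3, -2.5, 36.7]
gripper_width: 0.0004
grip_force: 18.1
```

```bash
python3 -m inch '[[0,0,-0.5,0,0,0,0],[0,0,-1,0,0,0,0],[0,0,-1,0,0,0,0],[0,0,-0.55,0,0,0,0],[0,0,0,0,0,0,0],[0,0,0,0,0,0,0]]'
python3 - <<'E'
from h import *
s=arm.sense();im=arm.snapshot("wrist");c=cam("wrist",s)
a=cv2.resize(im[160:270,265:385],None,fx=4,fy=4)
b=cv2.resize(arm.snapshot("side")[295:365,295:365],None,fx=4,fy=4)
o=np.zeros((440,780,3),np.uint8);o[:,:480]=a;o[:280,490:770]=b;cv2.imwrite("pics/w2.png",o[:,:,::-1])
E
```

```text
clock: 4.7
eef_pos: [0.4747, 0.2967, 0.1438]
tcp_rot: [-1.538, -2.738, 0.002]
ft_force: [0.5, 0.1, -0.3]
gripper_width: 0.0004
grip_force: 0.0
```

View pics/w2.png

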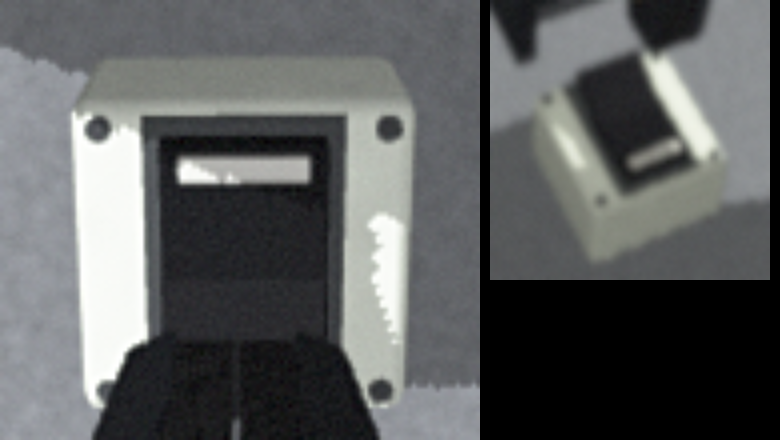

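The rocker lies over: the striped end is now level in both views and the box has not moved. Next, the blue box.

```bash
python3 -m inch '[[0,0,-0.2,0,0,0.98,0],[0,0,-0.2,0,0,0.98,0],[0,0,-0.2,0,0,0.98,0],[0,0,0,0,0,0.98,0],[0,0,0,0,0,0,0]]' && python3 -m inch '[[-0.97,0.16,0,0,0,0,0],[-0.97,0.16,0,0,0,0,0],[-0.97,0.16,0,0,0,0,0],[-0.97,0.16,0,0,0,0,0],[-0.97,0.16,0,0,0,0,0],[-0.97,0.16,0,0,0,0,0],[-0.97,0.16,0,0,0,0,0],[-0.97,0.16,0,0,0,0,0],[-0.97,0.16,0,0,0,0,0],[-0.97,0.16,0,0,0,0,0]]' && python3 -m inch '[[-0.97,0.16,0,0,0,0,0],[-0.97,0.16,0,0,0,0,0],[-0.97,0.16,0,0,0,0,0],[-0.97,0.16,0,0,0,0,0],[-0.97,0.16,0,0,0,0,0],[-0.97,0.16,0,0,0,0,0],[-0.97,0.16,0,0,0,0,0],[-0.97,0.16,0,0,0,0,0],[-0.97,0.16,0,0,0,0,0],[0,0,0,0,0,0,0]]'
python3 - <<'E'
from h import *
s=arm.sense();im=arm.snapshot("wrist");c=cam("wrist",s);T=R.from_rotvec(s["tcp_rot"]).as_matrix()
cv2.imwrite("pics/w3.png",im[:,:,::-1])
u,n=blob(im,(105,120,40),(125,255,255),(250,100,400,330));print(s["eef_pos"],u,n,plane(c,u,.058),proj(c,(.571,-.295,.059)))
print(T.T@(plane(c,u,.058)-s["eef_pos"]))
E
```

```text
clock: 5.42
eef_pos: [0.4748, 0.2969, 0.1622]
tcp_rot: [-2.22, -2.222, 0.002]
ft_force: [0.6, -0.3, 0.3]
gripper_width: 0.0003
grip_force: 0.0
clock: 6.68
eef_pos: [0.5229, 0.005, 0.1624]
tcp_rot: [-2.217, -2.225, 0.001]
ft_force: [0.6, 0.2, 0.6]
gripper_width: 0.0001
grip_force: 0.0
clock: 7.92
eef_pos: [0.566, -0.2574, 0.1619]
tcp_rot: [-2.22, -2.221, 0.001]
ft_force: [-0.1, 0.1, 0.3]
gripper_width: 0.0006
grip_force: 0.0
[ 0.56599659 -0.25738116  0.16187322] [328.73053152 234.84919654] 809 [ 0.56980271 -0.28933085  0.058     ] [330.07379147 241.20570049]
[-0.03199471  0.00388206  0.10385654]
```

View pics/w3.png

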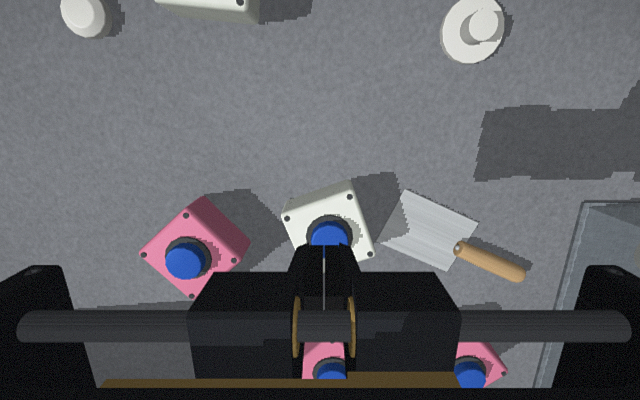

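The blue key on the white box shows at (329,235), partly hidden by the fingers. Its top edge at row 222 and radius of 21 px put the centre near (0.571,-0.2955), which agrees with the triangulation.

```bash
python3 -m inch '[[-0.63,0.08,0.3,0,0,0,0],[-0.63,0.08,0.3,0,0,0,0],[0,0,0.8,0,0,0,0],[0,0,0.8,0,0,0,0],[0,0,0.8,0,0,0,0],[0,0,0,0,0,0,0]]' && python3 -m inch '[[0,0,0.2,0,0,0,0],[0,0,0.15,0,0,0,0],[0,0,0.1,0,0,0,0],[0,0,0.1,0,0,0,0],[0,0,0,0,0,0,0]]'
```

```text
clock: 8.72
eef_pos: [0.5702, -0.2938, 0.0707]
tcp_rot: [-2.219, -2.218, 0.001]
ft_force: [0.3, -0.4, 0.2]
gripper_width: 0.0002
grip_force: 0.0
clock: 9.35
eef_pos: [0.571, -0.2937, 0.0564]
tcp_rot: [2.221, 2.221, 0.0]
ft_force: [0.9, 0.0, -0.2]
gripper_width: 0.0004
grip_force: 0.0
```

```bash
python3 -m inch '[[0,0,0.05,0,0,0,0],[0,0,0.05,0,0,0,0]]' && python3 -m inch '[[0,0,0.05,0,0,0,0],[0,0,0.05,0,0,0,0]]'
```

```text
clock: 9.6
eef_pos: [0.571, -0.2937, 0.0535]
tcp_rot: [2.221, 2.221, 0.0]
ft_force: [-0.4, -0.0, 3.3]
gripper_width: 0.0002
grip_force: 1.4
clock: 9.85
eef_pos: [0.5711, -0.2938, 0.0513]
tcp_rot: [2.221, 2.221, 0.0]
ft_force: [-4.3, 2.9, 16.9]
gripper_width: 0.0002
grip_force: 8.7
```

```bash
python3 -m inch '[[0,0,0.04,0,0,0,0],[0,0,0,0,0,0,0],[0,0,0,0,0,0,0]]' && python3 -m inch '[[0,0,-0.5,0,0,0,0],[0,0,-1,0,0,0,0],[0,0,-1,0,0,0,0],[0,0,-1,0,0,0,0],[0.98,-0.3,0,0,0,0,0],[0.98,-0.3,0,0,0,0,0],[0,0,0,0,0,0,0]]'
python3 - <<'E'
from h import *
s=arm.sense();im=arm.snapshot("wrist");c=cam("wrist",s)
a=cv2.resize(im[150:400,200:450],None,fx=2,fy=2);cv2.imwrite("pics/w4.png",a[:,:,::-1]);print(s["eef_pos"])
print([proj(c,(.571,-.2955,z)) for z in(.051,.059)])
E
```

```text
clock: 10.22
eef_pos: [0.5711, -0.2938, 0.0513]
tcp_rot: [2.22, 2.221, -0.0]
ft_force: [-6.1, 3.2, 18.2]
gripper_width: 0.0007
grip_force: 9.1
clock: 11.1
eef_pos: [0.5527, -0.2334, 0.1546]
tcp_rot: [-2.219, -2.223, -0.0]
ft_force: [0.2, -0.1, 0.3]
gripper_width: 0.0006
grip_force: 0.0
[ 0.55273322 -0.23338695  0.15455704]
[array([344.31152356, 265.46614347]), array([344.88164826, 269.98126159])]
```

View pics/w4.png

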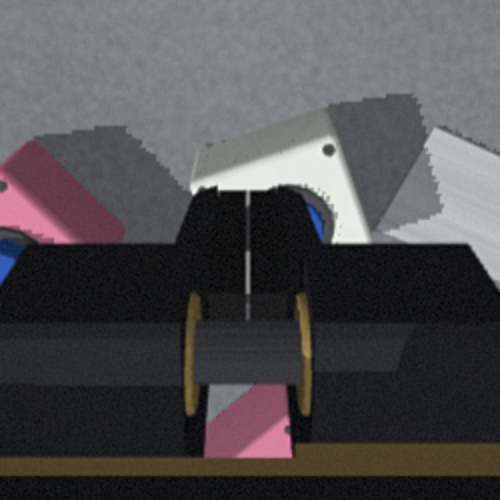

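The key sits low in its bezel (partly hidden), and 18 N at z = 51 mm means it reached its stop. On to green, stopping short so the wrist camera sees it unobstructed.

```bash
python3 -m inch '[[0.95,-0.63,0,0,0,0,0],[0.95,-0.63,0,0,0,0,0],[0.95,-0.63,0,0,0,0,0],[0.95,-0.63,0,0,0,0,0],[0,0,0,0,0,0,0],[0,0,0,0,0,0,0]]'
python3 - <<'E'
from h import *
s=arm.sense();im=arm.snapshot("wrist");c=cam("wrist",s);T=R.from_rotvec(s["tcp_rot"]).as_matrix()
u,n=blob(im,(45,100,50),(85,255,255),(200,50,450,300));p=plane(c,u,.058)
print(s["eef_pos"],u,n,p,proj(c,(.477,-.073,.059)),T.T@(p-s["eef_pos"]))
S=arm.snapshot("scene");D=arm.snapshot("side");cs,cd=cam("scene"),cam("side")
u,n=blob(S,(105,120,40),(125,255,255),(248,240,280,262));v,m=blob(D,(105,120,40),(125,255,255),(305,145,330,170))
print(u,n,v,m,tri([ray(cs,u),ray(cd,v)]))
E
```

```text
clock: 11.9
eef_pos: [0.4783, -0.1221, 0.1543]
tcp_rot: [2.221, 2.22, 0.0]
ft_force: [0.7, -0.1, -0.0]
gripper_width: 0.0001
grip_force: 0.0
[ 0.47827317 -0.12210083  0.15428839] [320.98136646 143.57971014] 1449 [ 0.47584171 -0.07355458  0.058     ] [322.46229703 143.01394781] [ 0.0486103  -0.00255247  0.09625293]
[262.27472527 250.76923077] 91 [317.03921569 157.35294118] 51 (array([ 0.57200308, -0.29498092,  0.04786096]), [np.float64(0.0004350943867628738), np.float64(0.0004350943867626768)])
```

Blue is confirmed lowered: its blob is smaller and about 5 mm lower. Green's centre is (0.476,-0.0735). Now I press it.

```bash
python3 -m inch '[[0.81,-0.04,0.2,0,0,0,0],[0.81,-0.04,0.2,0,0,0,0],[0,0,0.8,0,0,0,0],[0,0,0.8,0,0,0,0],[0,0,0.8,0,0,0,0],[0,0,0,0,0,0,0]]' && python3 -m inch '[[0,0,0.2,0,0,0,0],[0,0,0.15,0,0,0,0],[0,0,0.1,0,0,0,0],[0,0,0.05,0,0,0,0],[0,0,0,0,0,0,0]]'
```

```text
clock: 12.8
eef_pos: [0.4747, -0.0726, 0.069]
tcp_rot: [-2.22, -2.219, 0.002]
ft_force: [-0.8, -0.2, -0.2]
gripper_width: 0.0006
grip_force: 0.0
clock: 13.42
eef_pos: [0.4753, -0.0725, 0.0554]
tcp_rot: [2.221, 2.221, 0.0]
ft_force: [1.6, -1.8, 2.6]
gripper_width: 0.0005
grip_force: 1.6
```

```bash
python3 -m inch '[[0,0,0.05,0,0,0,0],[0,0,0.05,0,0,0,0],[0,0,0,0,0,0,0]]' && python3 -m inch '[[0,0,0.05,0,0,0,0],[0,0,0,0,0,0,0],[0,0,0,0,0,0,0],[0,0,0,0,0,0,0]]'
```

```text
clock: 13.8
eef_pos: [0.4753, -0.0725, 0.0524]
tcp_rot: [2.221, 2.221, 0.0]
ft_force: [0.8, -2.1, 6.4]
gripper_width: 0.0004
grip_force: 3.0
clock: 14.3
eef_pos: [0.4754, -0.0725, 0.0521]
tcp_rot: [2.22, 2.22, 0.001]
ft_force: [-4.0, -0.3, 22.3]
gripper_width: 0.0007
grip_force: 11.1
```

```bash
python3 -c "
from bench import arm
print(arm.sense()['ft_force']);print(arm.job_done())"
```

```text
[-3.99223685 -0.31085164 22.26414762]
the job is handed in; nothing more can be done
None
```

I turned the rocker on, pushed the blue key in, and handed the job in at about 14 s with the green key held down at about 22 N; the stop button was never touched, and the judge returned no verdict.

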